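# Clear the jammed ice chute

### The arm

A 7-joint arm with a two-finger parallel gripper is mounted at the origin on the work surface. World frame = base frame: x ahead of the robot, y to its left, z up, the work surface at z = 0. Lengths are in m, angles in rad, forces in N, time in s.
With the tool pointing down it reaches from about 0.425 to 0.925 m from the base axis. Payload 6.8 kg.
Tool frame: the origin (TCP) lies on the centre line of the jaws, within the pads' length; the fingertips stand 25 mm ahead of it and the grasp point (between the pads) lies 6 mm ahead of it; z points along the fingers, y is the direction in which the jaws open and shut (so a half turn about z gives the same grasp; the last joint's range is limited). The gripper opens to 85 mm and grips with 20 to 120 N. Pads are 22 mm wide; open, the fingers measure 114 mm over their backs; the gripper's body (76 mm by 85 mm) begins 54 mm behind the grasp point. The pads swing forward as they close: fully open they stand 13 mm farther back than shut.
Start: joints at [-1.329, 0.477, 0.022, 1.555, -0.011, 1.109, -0.083], TCP at [0.231, 0.634, 0.256] pointing down, gripper open.
Joint ranges: [-2.96, 2.96], [-0.34, 2.1], [-1.41, 1.46], [0.24, 2.44], [-1.37, 4.51], [0.17, 1.92], [-2.96, 2.96]. Speed limits (rad/s): [2.39, 2.39, 3.14, 3.14, 3.14, 3.14, 3.14].

### API

Orientations are given as a unit quaternion [w, x, y, z].
In Python, from station import status, cams, order, models gives the robot as it stands.
- The arm moves only by the tool move_arm, never from a script. Its argument "steps" is one flat list of numbers, 7 for each row, row after row: the gripper's target within -1 to 1 (fully open at 1, half-way at 0, shut at -1), then the shift along the world's x, y, z in cm, then the turn, a rotation vector about the world's x, y, z in degrees. A call has 1 to 8 rows; each row shifts and turns the commanded pose from where the row before left it; what a row does not reach is not made up. A row lasts 1/10 s, in which the tool goes at most 50 mm and 8.59 degrees, less where a joint would pass 70% of its speed; a pose out of reach is approached as far as the arm can. A call with a gripper value outside its range is refused whole. The fingers move at their own pace and stop on an object; "newtons" is the grip in N (left out, the last holds). Time passes only in rows, so rows that do not move let the fingers close. It gives the time, the measured TCP pose, the force and the opening at its end, in the units of the state.
- status.get_obs(): the state, without advancing time (a new reading comes with each control period).
- cams.read_camera(name): name is "side" or "top"; returns a dict with "pixels" (400x640x3 uint8, red, green, blue), "mtx" (3x3 intrinsics, pixels), "T" (4x4, takes a point from camera to world coordinates). Camera axes: x right, y down, z forward; pixel columns grow to the right and rows downward; lengths in m; the calibration is good to about 2 mm. A picture is of the moment at which its call begins. There is no depth.
- order.hand_in(): hands the job in, once; it reports no verdict.
Trained networks look in the newest picture that a camera, given by its name, has taken for a name from the list of things; names that differ only in an ending like _2 or _b are one class to them, and where a whole thing is asked for, a point or a joint stands for the part that bears it (a point fixed in the world has none). Each returns a list of dicts, best first, with "score" (0 to 1); they miss things now and then, are a little off and sometimes report something else, mostly with a low value. They report only what shows in the picture. A call takes as long as a camera call. They do not tell look-alikes from the thing itself.
- models.silhouettes(camera, query): "region" (400x640 bool, what is visible of it) and "box" ([centre column, centre row, width, height] in pixels, round what is visible of it).
- models.place_of(camera, query): "position" ([row, column] in pixels: a listed point, or the origin of a listed thing).
The state is a dict: "t": time; "q": joint angles; "joint_vel": joint speeds; "joint_torque": joint torques, N m; "eef_pos": TCP position; "tool_rot": TCP orientation; "contact_force": force on the tool from outside, world axes, zero at the start; "torque": the same for the moment, N m; "gripper_width": opening from 0.0 (shut) to 1.0 (fully open).
Only numpy, scipy, OpenCV 4.12 (cv2) and the standard library are available. Lean on these libraries where they do the work, as an engineer would, in place of code of your own. Each camera call takes 0.05 s, during which the arm holds its last target.

### The job

A flat wooden paddle has jammed across the sloping ice chute, under its guard. Push it back up the slope on to the level floor at the top, clear of the guard, then lift it out and set it down, without dropping it, lying flat in the round wooden dish. Do not shift the jar, the cup or the white drip tray.

Things in the scene. Friction and masses are not known exactly. Their poses are not given: they have to be found in the camera images.
- chute: Fixed stainless ice chute, open on top: a level floor that turns into a 20 degree slope, then a spout. Origin on the table under the brow, the line where level floor and slope meet, 91 mm above the table. +x points downhill, y across, z up. The slope is 120 mm long measured down it; its side walls are 21 mm high and 168 mm apart, closing in from 80 mm below the brow to an 80 mm wide throat.
- chute_level (a point): Middle of the level floor at the top, 91 mm above the table. The floor runs 130 mm uphill from the brow (chute x from -130 to 0) and is 184 mm wide inside, with side walls 26 mm high and a lip 10 mm high along its uphill end. The paddle stays where it is left on it.
- chute_guard (a point): On the sloping floor, under the middle of the guard: two flat lips 3 mm thick, 22 mm clear above the slope, from 25 to 110 mm below the brow, with an open slot 64 mm wide between them along the middle. Under each lip, 38 to 78 mm below the brow, a sprung rubber cheek pinches an end of the paddle: sliding it takes 5 to 10 N for the first 40 mm.
- chute_spout (a point): Middle of the slope's lower edge, on the floor, 120 mm below the brow along the slope. From here the spout carries on 40 mm at the same slope, 80 mm wide between walls 22 mm high, open on top and at its end. There is free floor for closed fingers between the paddle and the spout.
- paddle: Flat beech paddle, 140 mm long (y), 14 mm thick (z), about 80 g. Handle 22 mm wide (x) for y -70 to +25 mm, blade 30 mm wide for y +25 to +70. Origin at mid length and mid thickness; centre of mass 5 mm towards the blade. Starts across the chute, flat on the slope, its middle 62 mm below the brow, seen through the slot, its ends under the lips. Pinch the handle's middle across its 22 mm.
- dish: Loose round wooden dish, 216 mm across the rim, 26 mm high, 0.8 kg. Origin at the centre of its underside; inner floor 8 mm above it, flat out to about 85 mm from the centre. It stands left or right of the chute; the drip tray stands on the other side.
- drip_tray: Loose white plastic drip tray with a slatted top, 160 x 190 x 45 mm, origin at the centre of its underside. To be left alone.
- jar: Lidded green glass jar, 84 mm diameter, 120 mm high, origin at the centre of its underside. To be left alone.
- cup: Grey plastic cup, 76 mm across the rim, 85 mm high, origin at the centre of its underside. To be left alone.
Not all that is in view belongs to the job. There is more than one size of the paddle; the job needs the largest.

How it is judged:
On the way, in this order (a step that is already met when the one before it is completed fails the run):
1. the paddle lies on the chute's level floor, clear of the guard: its middle at least 15 mm uphill of the brow and within 20 mm above its resting height (x of paddle in the frame of chute between -0.13 and -0.015 m and z of paddle in the frame of chute between 0.091 and 0.118 m), for 0.2 s.
2. the paddle is held by the fingers at least 40 mm above the level floor (z of paddle in the frame of chute above 0.131 m and contact force between the fingers and paddle above 0.3 N), for 0.1 s.
3. the paddle is lowered into the dish in the fingers: its middle less than 40 mm above the dish's underside and within 50 mm of its centre (z of paddle in the frame of dish below 0.04 m and horizontal distance between paddle and dish below 0.05 m and contact force between the fingers and paddle above 0.3 N), for 0.05 s.
At the end, for the whole second after the job is handed in: The paddle lies at rest in the dish, let go: its middle within 50 mm of the dish's centre and less than 30 mm above its underside, flat within 0.3 rad (either face up); the dish stands on the table (horizontal distance between paddle and dish below 0.05 m and z of paddle in the frame of dish below 0.03 m and angle between the z axis of paddle and the z axis of dish, either way round below 0.3 rad and angle between dish's own z axis and vertical below 0.1 rad and height (world z) of dish below 0.01 m and linear speed of paddle below 0.02 m/s); the robot touches nothing.
It fails at once if the jar is shifted by more than 30 mm (distance of jar from where it was at the start of the episode above 0.03 m).
It fails at once if the cup is shifted by more than 30 mm (distance of cup from where it was at the start of the episode above 0.03 m).
It fails at once if the drip tray is shifted by more than 30 mm (distance of drip_tray from where it was at the start of the episode above 0.03 m).
It also fails if it takes over 62 s, if anything falls off the work surface, if the arm or the gripper's body presses on something with over 40 N, if the wrist force passes 120 N, or if a joint passes its speed limit or range.

## Working session

There is one attempt and no reset: what is moved stays moved. The work goes in short steps, Python scripts to look and compute and a tool call to move; the robot and the scene stay as the last step left them, time stands still between calls to the robot, and variables do not carry over. Pictures are saved under pics/ and viewed, and the job is handed in when it is done.

Besides the shell and the picture viewer there is one more tool, called after "Emit:" as name(argument=value, ...) on one line, values as JSON. move_arm: Moves the arm, as the interface text tells. Its arguments: {"type":"object","properties":{"steps":{"type":"array"},"newtons":{"type":"number"}},"required":["steps"]}

```bash
mkdir -p pics; ls; python3 - <<'E'
from station import status,cams,order,models
import cv2,numpy as np
o=status.get_obs();print(o)
for n in("side","top"):
    c=cams.read_camera(n);cv2.imwrite(f"pics/{n}0.png",c["pixels"][:,:,::-1])
    print(n,c["mtx"].tolist(),c["T"].round(4).tolist())
    for k in["chute","chute_level","chute_guard","chute_spout","paddle","dish","drip_tray","jar","cup"]:
        try:print(k,[(round(d["score"],2),np.round(d["position"]).tolist()) for d in models.place_of(n,k)][:5])
        except Exception as e:print(k,e)
E
```

```text
pics
{'t': 0.0, 'q': array([-1.32907029,  0.47782976,  0.02234669,  1.55646609, -0.01150728,
        1.10931796, -0.08308192]), 'joint_vel': array([ 9.54130430e-06,  8.10839606e-04,  2.49407548e-04,  1.40420417e-04,
       -7.73805026e-04, -2.85233552e-04,  1.22060240e-03]), 'joint_torque': array([-3.05883314e-04, -5.96456695e+01,  1.60769138e+00, -2.81191868e+01,
        1.24132921e-02,  9.56009579e-03, -2.83076240e-06]), 'eef_pos': array([0.23116765, 0.63358453, 0.25529976]), 'tool_rot': array([-9.58765826e-05,  1.74007583e-01,  9.84743858e-01, -9.41586099e-04]), 'contact_force': array([-0.28870283, -1.42984406, -0.65409767]), 'torque': array([-0.07040084, -0.04663791, -0.00442734]), 'gripper_width': 1.0001727191606238}
side [[383.63397459727923, 0.0, 313.3704261559464], [0.0, 383.63397459727923, 195.45109664261923], [0.0, 0.0, 1.0]] [[-0.8233, -0.3437, 0.4518, 0.1986], [-0.5673, 0.5249, -0.6345, 0.5467], [-0.0191, -0.7787, -0.6271, 0.6143], [0.0, 0.0, 0.0, 1.0]]
chute [(0.89, [210.0, 340.0])]
chute_level [(0.8, [183.0, 371.0]), (0.3, [189.0, 297.0])]
chute_guard [(0.63, [184.0, 31
[... 297 characters left out ...]
 [[377.8195777544649, 0.0, 322.6035635774716], [0.0, 377.8195777544649, 196.8283157798229], [0.0, 0.0, 1.0]] [[-0.1875, -0.958, 0.2171, 0.4253], [-0.9822, 0.184, -0.0363, 0.0115], [-0.0052, -0.22, -0.9755, 0.9241], [0.0, 0.0, 0.0, 1.0]]
chute [(0.89, [225.0, 345.0]), (0.27, [245.0, 361.0])]
chute_level [(0.88, [244.0, 360.0]), (0.27, [181.0, 320.0]), (0.16, [197.0, 333.0])]
chute_guard [(0.85, [198.0, 335.0]), (0.68, [247.0, 361.0])]
chute_spout [(0.65, [184.0, 318.0])]
paddle [(0.88, [196.0, 335.0]), (0.68, [127.0, 335.0]), (0.57, [163.0, 255.0])]
dish [(0.72, [296.0, 190.0])]
drip_tray [(0.8, [254.0, 466.0])]
jar [(0.68, [199.0, 205.0])]
cup [(0.61, [148.0, 420.0]), (0.17, [227.0, 343.0])]
```

View pics/side0.png

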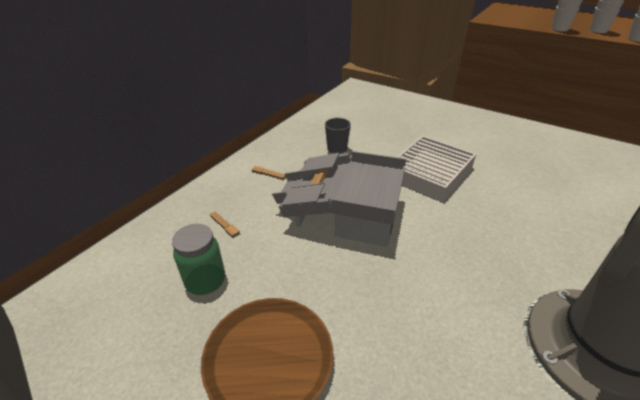

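View pics/top0.png

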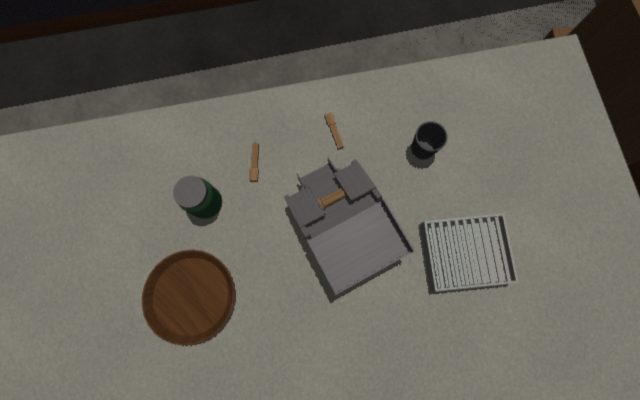

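The side view shows the chute at about (345,190) with the paddle showing in the slot at (318,178), the dish at (268,350), the jar at (200,260), the cup at (337,135) and the tray at (435,165). In the top view the paddle is at (332,198), the dish at (190,297), and two small look-alike paddles lie on the table at (255,162) and (334,130).

```bash
cat > h.py <<'E'
from station import status,cams,order,models
import cv2,numpy as np
def cam(n):
    c=cams.read_camera(n);return c
def ray(c,rc):
    K=c["mtx"];T=c["T"];d=T[:3,:3]@np.linalg.inv(K)@[rc[1],rc[0],1.];return T[:3,3],d/np.linalg.norm(d)
def tri(c1,p1,c2,p2):
    o1,d1=ray(c1,p1);o2,d2=ray(c2,p2)
    A=np.stack([d1,-d2],1);s=np.linalg.lstsq(A,o2-o1,rcond=None)[0]
    a=o1+s[0]*d1;b=o2+s[1]*d2;return (a+b)/2,np.linalg.norm(a-b)
def atz(c,p,z):
    o,d=ray(c,p);return o+d*(z-o[2])/d[2]
def proj(c,P):
    P=np.atleast_2d(P);T=c["T"];q=(P-T[:3,3])@T[:3,:3];u=q@c["mtx"].T;return u[:,:2]/u[:,2:]
E
python3 - <<'E'
from h import *
S=cam("side");T=cam("top")
for k in["chute","chute_level","chute_guard","chute_spout","dish","drip_tray","jar","cup"]:
    a=models.place_of("side",k)[0]["position"];b=models.place_of("top",k)[0]["position"]
    p,e=tri(S,a,T,b);print(k,p.round(4),round(e,4))
for b in models.place_of("top","paddle"):print(b["position"],atz(T,b["position"],.08))
for n,c in(("side",S),("top",T)):
    im=c["pixels"][:,:,::-1]
    x0,y0,w,h=(255,130,160,120) if n=="side" else (270,145,150,160)
    f=5 if n=="side" else 3.7
    cv2.imwrite(f"pics/{n}z.png",cv2.resize(im[y0:y0+h,x0:x0+w],None,fx=f,fy=f,interpolation=cv2.INTER_CUBIC))
E
```

```text
chute [ 0.5447 -0.0562  0.0081] 0.0088Traceback (most recent call last):
  File "<stdin>", line 4, in <module>
IndexError: list index out of range
```

```bash
python3 - <<'E'
from h import *
S=cam("side");T=cam("top")
np.savez("c.npz",Sm=S["mtx"],ST=S["T"],Tm=T["mtx"],TT=T["T"],Sp=S["pixels"],Tp=T["pixels"])
for k in["chute","chute_level","chute_guard","chute_spout","dish","drip_tray","jar","cup"]:
    a=models.place_of("side",k);b=models.place_of("top",k)
    if not(a and b):print(k,len(a),len(b));continue
    p,e=tri(S,a[0]["position"],T,b[0]["position"]);print(k,p.round(4),round(e,4))
for b in models.place_of("top","paddle"):print(b["position"],atz(T,b["position"],.08))
for n,c in(("side",S),("top",T)):
    im=c["pixels"][:,:,::-1]
    x0,y0,w,h=(255,130,160,120) if n=="side" else (270,145,150,160)
    f=5 if n=="side" else 3.7
    im=cv2.resize(im[y0:y0+h,x0:x0+w],None,fx=f,fy=f,interpolation=cv2.INTER_CUBIC)
    cv2.imwrite(f"pics/{n}z.png",np.clip(im*1.6,0,255))
E
```

```text
chute [ 0.5455 -0.0494  0.0097] 0.0133
chute_level [ 0.485  -0.0765  0.0969] 0.0081
chute_guard [ 0.6104 -0.0482  0.06  ] 0.0031
chute_spout [ 0.6583 -0.0235  0.0447] 0.003
dish [0.4527 0.3259 0.0026] 0.007
drip_tray [ 0.4296 -0.3364 -0.0012] 0.0004
jar [ 6.682e-01  2.697e-01 -5.000e-04] 0.003
cup [ 0.7107 -0.2953  0.0127] 0.0069
[161.4, 255.6] [0.72626785 0.1181949  0.08      ]
[197.2, 333.0] [ 0.60776267 -0.04317355  0.08      ]
[127.3, 337.1] [ 0.77382962 -0.08590364  0.08      ][ WARN:0@3.552] global loadsave.cpp:1063 imwrite_ Unsupported depth image for selected encoder is fallbacked to CV_8U.
```

View pics/sidez.png

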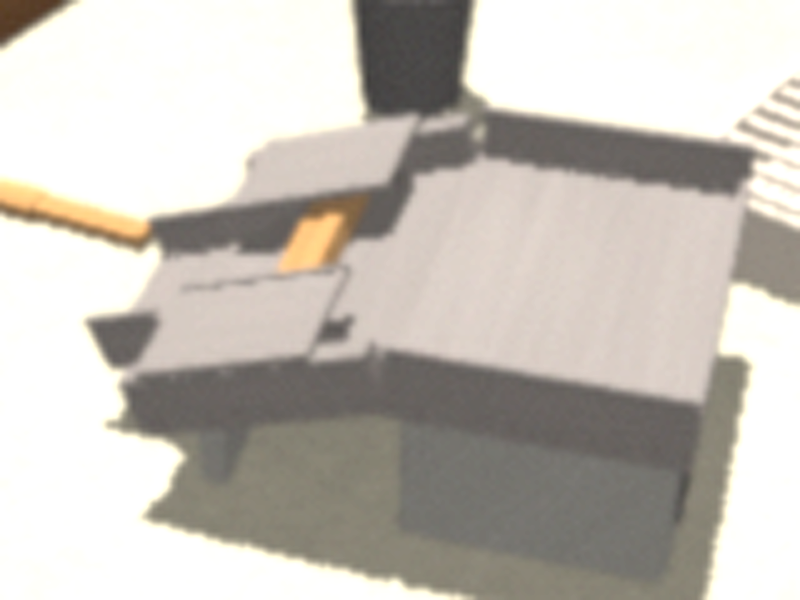

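View pics/topz.png

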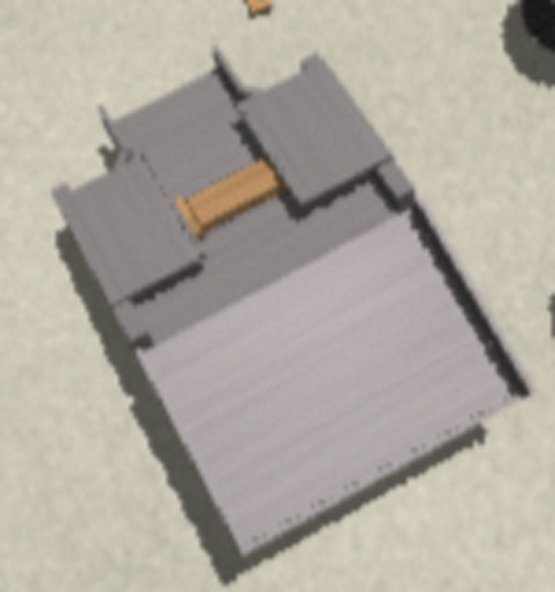

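```bash
cat >> h.py <<'E'
def saved():
    d=np.load("c.npz");return dict(mtx=d["Sm"],T=d["ST"],pixels=d["Sp"]),dict(mtx=d["Tm"],T=d["TT"],pixels=d["Tp"])
def slope(s,y,h):
    a=np.deg2rad(20);return [s*np.cos(a)+h*np.sin(a),y,.091-s*np.sin(a)+h*np.cos(a)]
def toW(p,P):
    P=np.atleast_2d(P);c,s=np.cos(p[2]),np.sin(p[2]);return np.stack([p[0]+c*P[:,0]-s*P[:,1],p[1]+s*P[:,0]+c*P[:,1],P[:,2]],1)
E
python3 - <<'E'
from h import *
from scipy.optimize import least_squares
S,T=saved()
t=lambda u,v:(u/3.7+270-.4,v/3.7+145-.4)
s=lambda u,v:(u/5+255-.4,v/5+130-.4)
L=[(T,t(148,348),[0,.092,.091]),(T,t(405,215),[0,-.092,.091]),
(T,t(203,257),slope(.025,.032,.025)),(T,t(300,205),slope(.025,-.032,.025)),(T,t(133,152),slope(.11,.032,.025)),(T,t(243,100),slope(.11,-.032,.025)),
(S,s(345,268),slope(.025,.032,.025)),(S,s(385,185),slope(.025,-.032,.025))]
f=lambda p:np.concatenate([proj(c,toW(p,P))[0]-u for c,u,P in L])
r=least_squares(f,[.545,-.05,.4],loss="soft_l1");p=r.x;print(p,f(p).reshape(-1,2).round(1).tolist())
np.save("chute.npy",p)
for n,c in(("side",S),("top",T)):
    im=c["pixels"][:,:,::-1]
    x0,y0,w,h=(255,130,160,120) if n=="side" else (270,145,150,160)
    k=5 if n=="side" else 3.7
    im=np.clip(cv2.resize(im[y0:y0+h,x0:x0+w],None,fx=k,fy=k,interpolation=cv2.INTER_CUBIC)*1.3,0,255).astype(np.uint8)
    def ln(A,col):
        q=((proj(c,toW(p,A))-[x0,y0]+.4)*k).astype(int);cv2.polylines(im,[q.reshape(-1,1,2)],True,col,1)
    ln([[-.13,.092,.091],[0,.092,.091],[0,-.092,.091],[-.13,-.092,.091]],(0,255,0))
    ln([[-.13,.092,.117],[0,.092,.117]],(0,255,0));ln([[-.13,-.092,.117],[0,-.092,.117]],(0,255,0))
    for g in(1,-1):ln([slope(.025,g*.032,.025),slope(.11,g*.032,.025),slope(.11,g*.084,.025),slope(.025,g*.084,.025)],(0,0,255))
    ln([slope(.062+a,y,.014) for a,y in((-.011,-.07),(.011,-.07),(.011,.025),(.015,.025),(.015,.07),(-.015,.07),(-.015,.025),(-.011,.025))],(255,0,0))
    ln([slope(.12,.04,0),slope(.12,-.04,0),slope(.16,-.04,0),slope(.16,.04,0)],(255,0,255))
    cv2.imwrite(f"pics/{n}f.png",im)
E
```

```text
[ 0.54877093 -0.05628062  0.28661067] [[-2.5, 0.7], [1.0, -0.8], [0.2, -1.0], [-0.4, 0.1], [3.3, -0.5], [-2.0, 1.3], [0.2, -0.3], [0.3, 0.4]]
```

View pics/sidef.png

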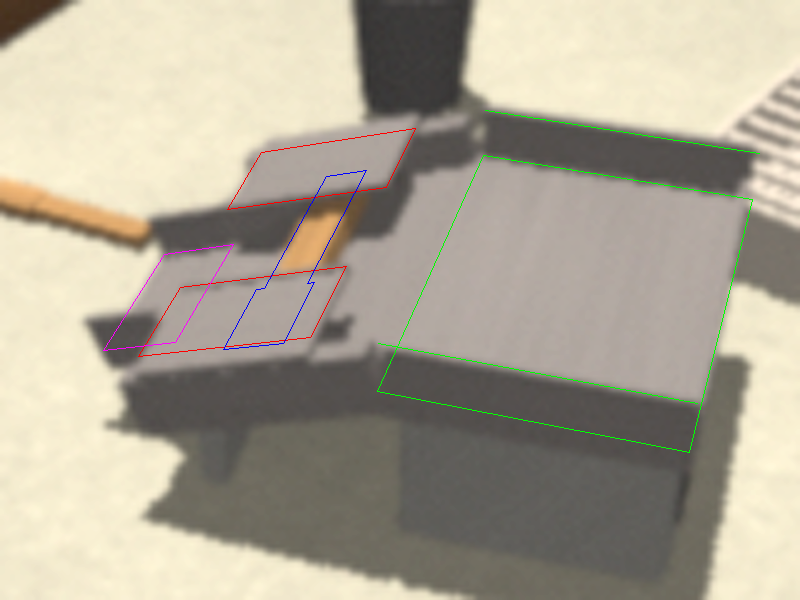

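View pics/topf.png

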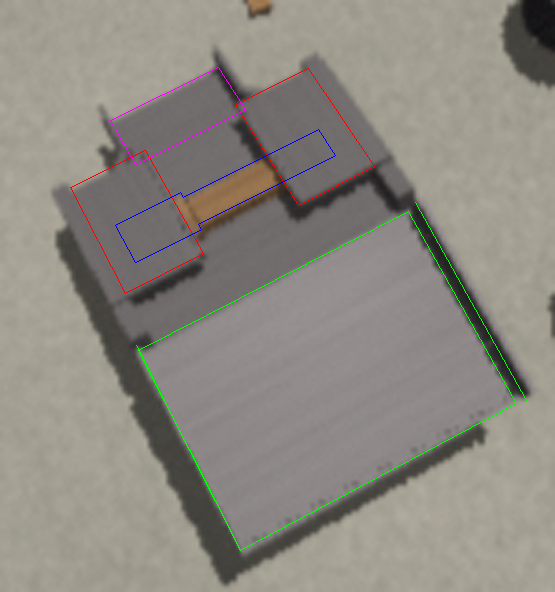

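The overlay fits well in both views, and the chute yaw comes out at about 16.4°. Next I work out the tool targets for the push.

```bash
cat >> h.py <<'E'
from scipy.spatial.transform import Rotation as R
def go(P,yaw,tilt,frame=True):
    """P chute-frame TCP, yaw of tool y (rad, world), tilt about chute y; prints delta cm / rotvec deg"""
    p=np.load("chute.npy");o=status.get_obs();W=toW(p,P)[0] if frame else np.array(P)
    ty=np.array([np.cos(yaw),np.sin(yaw),0]);tz=np.array([0,0,-1.]);M=np.stack([np.cross(ty,tz),ty,tz],1)
    M=R.from_rotvec(tilt*np.array([-np.sin(p[2]),np.cos(p[2]),0])).as_matrix()@M
    cur=R.from_quat(o["tool_rot"],scalar_first=True)
    d=(R.from_matrix(M)*cur.inv()).as_rotvec(degrees=True)
    print("t",round(o["t"],2),"tgtW",W.round(4),"d_cm",((W-o["eef_pos"])*100).round(2),"rot",d.round(2),"F",o["contact_force"].round(1),"w",round(o["gripper_width"],3))
E
python3 - <<'E'
from h import *
p=np.load("chute.npy");y=p[2]+np.pi/2;a=np.deg2rad(20)
for h in(.12,.06,.03):go(slope(.098,-.001,h),y,a)
print(toW(p,[1,0,0])[0]-toW(p,[0,0,0])[0])
go(slope(.098,0,.15),y,0)
E
```

```text
t 2.25 tgtW [ 0.6768 -0.0196  0.1702] d_cm [ 44.54 -65.38  -8.61] rot [ 0.64 20.33 36.09] F [-0.5  0.2  1. ] w 0.998
t 2.25 tgtW [ 0.6571 -0.0254  0.1139] d_cm [ 42.58 -65.96 -14.25] rot [ 0.64 20.33 36.09] F [-0.5  0.2  1. ] w 0.998
t 2.25 tgtW [ 0.6472 -0.0283  0.0857] d_cm [ 41.59 -66.25 -17.07] rot [ 0.64 20.33 36.09] F [-0.5  0.2  1. ] w 0.998
[0.95920756 0.28270278 0.        ]
t 2.25 tgtW [ 0.6863 -0.0157  0.1984] d_cm [ 45.5  -64.99  -5.79] rot [-1.000e-02 -0.000e+00  3.646e+01] F [-0.5  0.2  1. ] w 0.998
```

Emit:
move_arm(steps=[-0.62, 2.8, -4.1, 0, 0, 0, 4.5, -0.62, 2.8, -4.1, 0, 0, 0, 4.5, -0.62, 2.8, -4.1, 0, 0, 0, 4.5, -0.62, 2.8, -4.1, 0, 0, 0, 4.5, -0.62, 2.8, -4.1, 0, 0, 0, 4.5, -0.62, 2.8, -4.1, 0, 0, 0, 4.5, -0.62, 2.8, -4.1, 0, 0, 0, 4.5, -0.62, 2.8, -4.1, 0, 0, 0, 4.5])

```text
t: 3.05
eef_pos: [0.4563, 0.3044, 0.2567]
tool_rot: [0.0, -0.14, 0.99, 0.0]
contact_force: [0.8, -0.4, 0.5]
gripper_width: 0.191
```

Emit:
move_arm(steps=[-0.62, 2.8, -4.1, 0, 0, 0, 0, -0.62, 2.8, -4.1, 0, 0, 0, 0, -0.62, 2.8, -4.1, 0, 0, 0, 0, -0.62, 2.8, -4.1, 0, 0, 0, 0, -0.62, 2.8, -4.1, 0, -1.9, 6.4, 0, -0.62, 2.8, -4.1, 0, -1.9, 6.4, 0, -0.62, 2.8, -4.1, 0, -1.9, 6.4, 0, -0.62, 2.8, -4.0, 0, 0, 0, 0])

```text
t: 3.85
eef_pos: [0.681, -0.0211, 0.2538]
tool_rot: [-0.175, -0.138, 0.975, -0.026]
contact_force: [1.7, 1.0, -1.0]
gripper_width: 0.189
```

```bash
python3 - <<'E'
from h import *
p=np.load("chute.npy");y=p[2]+np.pi/2;a=np.deg2rad(20)
for h in(.12,.06,.03):go(slope(.098,-.001,h),y,a)
E
```

```text
t 3.85 tgtW [ 0.6768 -0.0196  0.1702] d_cm [-0.42  0.15 -8.36] rot [ 0.21 -0.29  0.32] F [ 1.7  1.  -1. ] w 0.189
t 3.85 tgtW [ 0.6571 -0.0254  0.1139] d_cm [ -2.39  -0.43 -14.  ] rot [ 0.21 -0.29  0.32] F [ 1.7  1.  -1. ] w 0.189
t 3.85 tgtW [ 0.6472 -0.0283  0.0857] d_cm [ -3.37  -0.72 -16.81] rot [ 0.21 -0.29  0.32] F [ 1.7  1.  -1. ] w 0.189
```

Emit:
move_arm(steps=[-0.62, -0.2, 0.1, -4.2, 0, 0, 0, -0.62, -0.2, 0.1, -4.2, 0, 0, 0, -0.62, -1.0, -0.3, -2.8, 0, 0, 0, -0.62, -1.0, -0.3, -2.8, 0, 0, 0, -0.62, 0, 0, 0, 0, 0, 0])

```text
t: 4.35
eef_pos: [0.6517, -0.0253, 0.1124]
tool_rot: [-0.176, -0.136, 0.975, -0.026]
contact_force: [0.2, -0.2, -0.3]
gripper_width: 0.192
```

```bash
python3 - <<'E'
from h import *
p=np.load("chute.npy");y=p[2]+np.pi/2;a=np.deg2rad(20)
for h in(.06,.03):go(slope(.098,-.001,h),y,a)
for n in("side","top"):
    c=cam(n);x0,y0,w,h=(255,100,160,120) if n=="side" else (250,125,160,120)
    cv2.imwrite(f"pics/{n}1.png",np.clip(cv2.resize(c["pixels"][y0:y0+h,x0:x0+w,::-1],None,fx=5,fy=5,interpolation=cv2.INTER_CUBIC)*1.5,0,255).astype(np.uint8))
E
```

```text
t 4.35 tgtW [ 0.6571 -0.0254  0.1139] d_cm [ 0.53 -0.01  0.15] rot [ 0.23 -0.46  0.47] F [ 0.2 -0.2 -0.3] w 0.192
t 4.35 tgtW [ 0.6472 -0.0283  0.0857] d_cm [-0.45 -0.3  -2.67] rot [ 0.23 -0.46  0.47] F [ 0.2 -0.2 -0.3] w 0.192
```

View pics/side1.png

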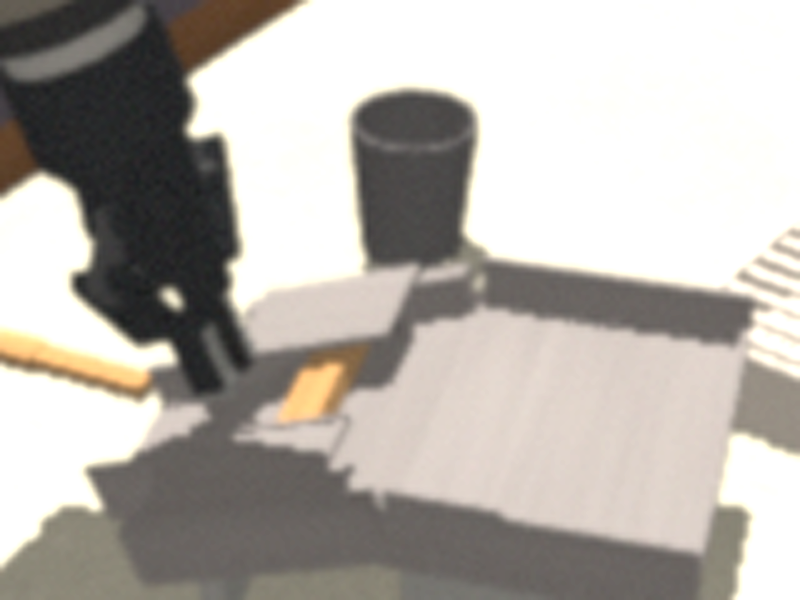

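View pics/top1.png

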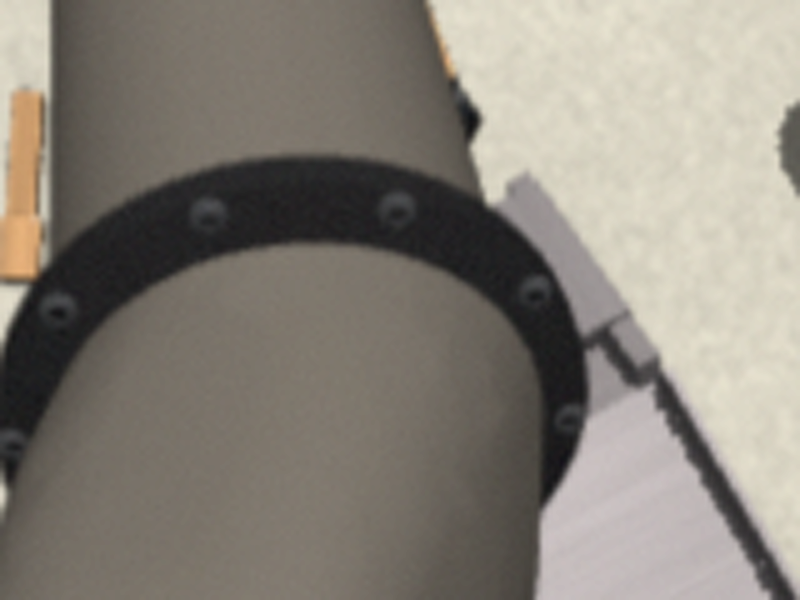

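Emit:
move_arm(steps=[-0.62, 0.5, 0, 0, 0, 0, 0, -0.62, -0.3, -0.1, -0.9, 0, 0, 0, -0.62, -0.3, -0.1, -0.9, 0, 0, 0, -0.62, -0.3, -0.1, -0.9, 0, 0, 0, -0.62, 0, 0, 0, 0, 0, 0])

```text
t: 4.95
eef_pos: [0.6497, -0.0281, 0.0876]
tool_rot: [-0.174, -0.137, 0.975, -0.026]
contact_force: [-0.1, -0.0, -0.5]
gripper_width: 0.19
```

```bash
python3 - <<'E'
from h import *
p=np.load("chute.npy");y=p[2]+np.pi/2;a=np.deg2rad(20)
for s,h in((.098,.03),(.098,.026),(.06,.027)):go(slope(s,-.001,h),y,a)
n="side";c=cam(n);o=status.get_obs();M=R.from_quat(o["tool_rot"],scalar_first=True).as_matrix();print("tip",proj(c,o["eef_pos"]+.025*M[:,2]))
x0,y0,w,h=(255,100,160,120)
cv2.imwrite(f"pics/{n}2.png",np.clip(cv2.resize(c["pixels"][y0:y0+h,x0:x0+w,::-1],None,fx=5,fy=5,interpolation=cv2.INTER_CUBIC)*1.5,0,255).astype(np.uint8))
E
```

```text
t 4.95 tgtW [ 0.6472 -0.0283  0.0857] d_cm [-0.24 -0.02 -0.19] rot [ 0.21 -0.17  0.45] F [-0.1 -0.  -0.5] w 0.19
t 4.95 tgtW [ 0.6459 -0.0287  0.0819] d_cm [-0.37 -0.06 -0.57] rot [ 0.21 -0.17  0.45] F [-0.1 -0.  -0.5] w 0.19
t 4.95 tgtW [ 0.612  -0.0387  0.0959] d_cm [-3.77 -1.06  0.83] rot [ 0.21 -0.17  0.45] F [-0.1 -0.  -0.5] w 0.19
tip [[301.89775823 183.86083064]]
```

View pics/side2.png

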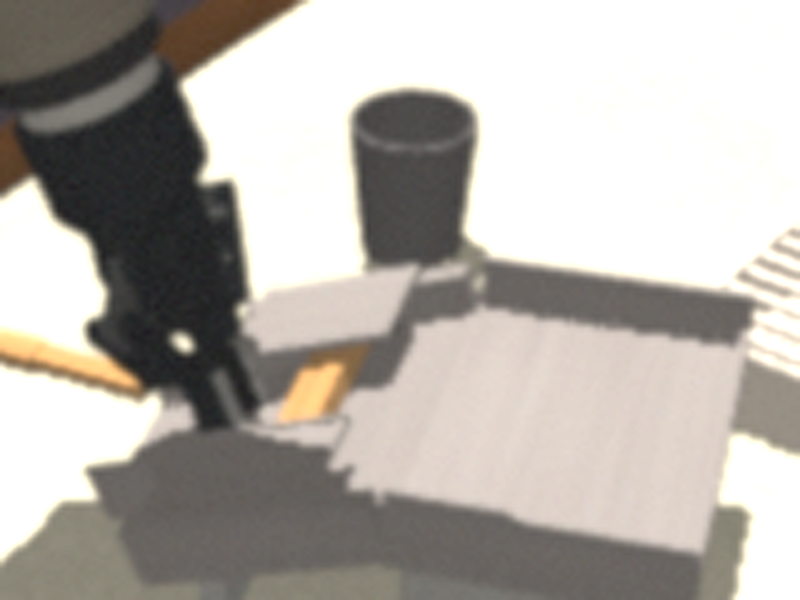

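Emit:
move_arm(steps=[-1, 0, 0, 0, 0, 0, 0, -0.62, -0.12, -0.03, -0.33, 0, 0, 0, -0.62, -0.45, -0.13, 0.17, 0, 0, 0, -0.62, -0.45, -0.13, 0.17, 0, 0, 0, -0.62, -0.45, -0.13, 0.17, 0, 0, 0])

```text
t: 5.5
eef_pos: [0.6362, -0.0323, 0.0915]
tool_rot: [-0.172, -0.137, 0.975, -0.026]
contact_force: [0.2, 0.3, -0.1]
gripper_width: 0.19
```

```bash
python3 - <<'E'
from h import *
p=np.load("chute.npy");y=p[2]+np.pi/2;a=np.deg2rad(20)
go(slope(.08,-.001,.029),y,a)
E
```

```text
t 5.5 tgtW [ 0.6307 -0.0332  0.0909] d_cm [-0.55 -0.09 -0.06] rot [0.2  0.04 0.44] F [ 0.2  0.3 -0.1] w 0.19
```

Emit:
move_arm(steps=[-0.62, -0.52, -0.15, -0.02, 0, 0, -0.2, -0.62, -0.45, -0.13, 0.17, 0, 0, 0, -0.62, -0.45, -0.13, 0.17, 0, 0, 0, -0.62, -0.45, -0.13, 0.17, 0, 0, 0])

```text
t: 5.9
eef_pos: [0.6207, -0.0366, 0.0971]
tool_rot: [-0.168, -0.136, 0.976, -0.026]
contact_force: [7.0, 0.8, 0.1]
gripper_width: 0.189
```

```bash
python3 - <<'E'
from h import *
p=np.load("chute.npy");y=p[2]+np.pi/2;a=np.deg2rad(20)
go(slope(.06,-.001,.029),y,a)
E
```

```text
t 5.9 tgtW [ 0.6126 -0.0385  0.0977] d_cm [-0.81 -0.19  0.07] rot [0.12 0.47 0.56] F [7.  0.8 0.1] w 0.189
```

Emit:
move_arm(steps=[-0.62, -0.45, -0.13, 0.16, 0, 0, 0, -0.62, -0.45, -0.13, 0.16, 0, 0, 0, -0.62, -0.45, -0.13, 0.16, 0, 0, 0, -0.62, -0.45, -0.13, 0.16, 0, 0, 0, -0.62, -0.45, -0.13, 0.16, 0, 0, 0])

```text
t: 6.4
eef_pos: [0.5955, -0.0439, 0.1046]
tool_rot: [-0.171, -0.135, 0.976, -0.026]
contact_force: [1.6, 0.3, -0.2]
gripper_width: 0.187
```

```bash
python3 - <<'E'
from h import *
p=np.load("chute.npy");y=p[2]+np.pi/2;a=np.deg2rad(20)
go(slope(.04,-.001,.029),y,a)
n="side";c=cam(n)
x0,y0,w,h=(255,100,160,120)
cv2.imwrite(f"pics/{n}3.png",np.clip(cv2.resize(c["pixels"][y0:y0+h,x0:x0+w,::-1],None,fx=5,fy=5,interpolation=cv2.INTER_CUBIC)*1.5,0,255).astype(np.uint8))
E
```

```text
t 6.4 tgtW [ 0.5946 -0.0438  0.1046] d_cm [-0.09  0.01 -0.  ] rot [0.18 0.1  0.62] F [ 1.6  0.3 -0.2] w 0.187
```

View pics/side3.png

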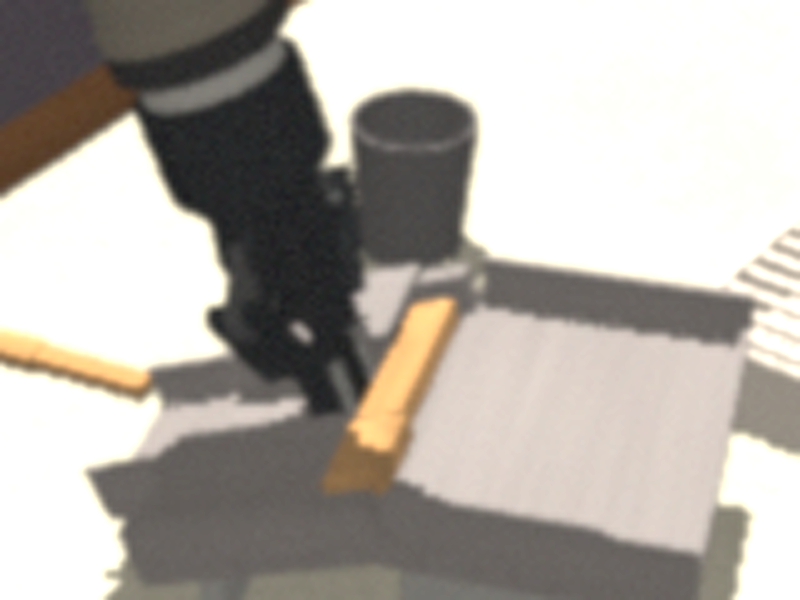

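The paddle has come square up the slope: its blade end is at about (380,450), its handle end at (430,310), and it is clear of the lips. I keep pushing over the brow.

Emit:
move_arm(steps=[-0.62, -0.6, -0.18, 0.23, 0, 0, 0, -0.62, -0.6, -0.18, 0.23, 0, 0, 0, -0.62, -0.6, -0.18, 0.23, 0, 0, 0, -0.62, -0.6, -0.18, 0.23, 0, 0, 0, -0.62, -0.6, -0.18, 0.23, 0, 0, 0])

```text
t: 6.95
eef_pos: [0.5644, -0.0533, 0.1156]
tool_rot: [-0.173, -0.135, 0.975, -0.026]
contact_force: [1.0, 0.2, 0.4]
gripper_width: 0.192
```

```bash
python3 - <<'E'
from h import *
p=np.load("chute.npy");y=p[2]+np.pi/2;a=np.deg2rad(20)
go([-.038,-.001,.120],y,0)
n="side";c=cam(n)
x0,y0,w,h=(255,100,160,120)
cv2.imwrite(f"pics/{n}4.png",np.clip(cv2.resize(c["pixels"][y0:y0+h,x0:x0+w,::-1],None,fx=5,fy=5,interpolation=cv2.INTER_CUBIC)*1.5,0,255).astype(np.uint8))
E
```

```text
t 6.95 tgtW [ 0.5126 -0.068   0.12  ] d_cm [-5.18 -1.47  0.44] rot [  5.75 -19.25   0.67] F [1.  0.2 0.4] w 0.192
```

View pics/side4.png

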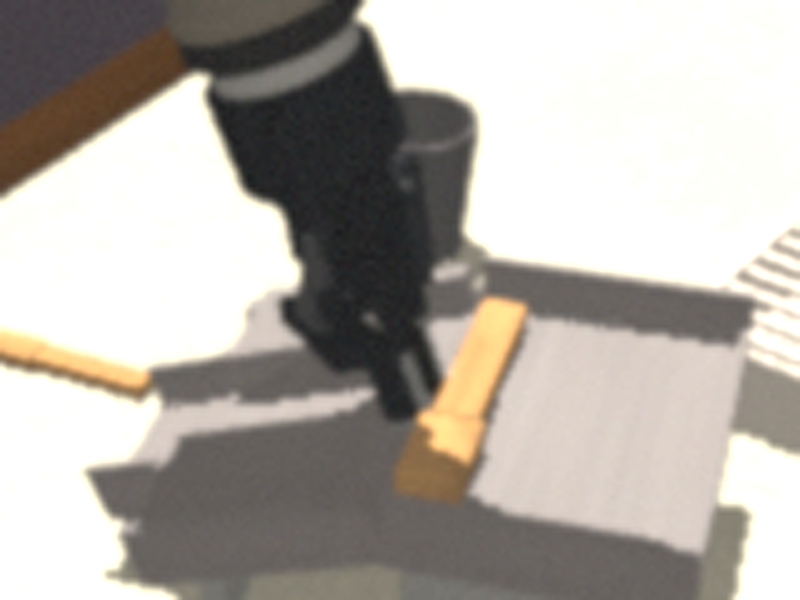

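Emit:
move_arm(steps=[-0.62, -0.65, -0.19, 0.06, 0.72, -2.4, 0, -0.62, -0.65, -0.19, 0.06, 0.72, -2.4, 0, -0.62, -0.65, -0.19, 0.06, 0.72, -2.4, 0, -0.62, -0.65, -0.19, 0.06, 0.72, -2.4, 0, -0.62, -0.65, -0.19, 0.06, 0.72, -2.4, 0, -0.62, -0.65, -0.19, 0.06, 0.72, -2.4, 0, -0.62, -0.65, -0.19, 0.06, 0.72, -2.4, 0, -0.62, -0.65, -0.19, 0.06, 0.72, -2.4, 0])

```text
t: 7.8
eef_pos: [0.5129, -0.0683, 0.1205]
tool_rot: [0.001, -0.137, 0.991, 0.001]
contact_force: [0.6, -0.3, 0.1]
gripper_width: 0.191
```

Emit:
move_arm(steps=[-0.62, 0.6, 0.2, 0, 0, 0, 0, -0.62, 0.5, 0.15, 3, 0, 0, 0, -0.62, 0, 0, 4, 0, 0, -8, 0.1, 0, 0, 4, 0, 0, -8, 0.1, -3, 0, 0, 0, 0, -8, 0.1, -3, 3, 0, 0, 0, -8, 0.1, 0, 4, 0, 0, 0, -8, 0.1, 0, 4, 0, 0, 0, -8])

```text
t: 8.6
eef_pos: [0.4644, 0.0433, 0.2309]
tool_rot: [0.0, 0.275, 0.961, 0.001]
contact_force: [1.0, 0.2, -1.0]
gripper_width: 0.551
```

```bash
python3 - <<'E'
from h import *
p=np.load("chute.npy");y=p[2]
go([-.06,.003,.14],y,0)
for n in("side","top"):
    c=cam(n);print(n,[(round(d["score"],2),np.round(d["position"]).tolist()) for d in models.place_of(n,"paddle")])
    x0,y0,w,h=(255,100,160,120) if n=="side" else (250,165,160,120)
    cv2.imwrite(f"pics/{n}5.png",np.clip(cv2.resize(c["pixels"][y0:y0+h,x0:x0+w,::-1],None,fx=5,fy=5,interpolation=cv2.INTER_CUBIC)*1.5,0,255).astype(np.uint8))
E
```

```text
t 8.6 tgtW [ 0.4904 -0.0704  0.14  ] d_cm [  2.59 -11.36  -9.09] rot [ -0.05   0.11 -41.6 ] F [ 1.   0.2 -1. ] w 0.551
side [(0.77, [172.0, 267.0]), (0.71, [180.0, 368.0]), (0.69, [222.0, 226.0]), (0.34, [212.0, 338.0])]
top [(0.85, [162.0, 256.0]), (0.81, [131.0, 335.0]), (0.7, [241.0, 361.0]), (0.35, [198.0, 331.0])]
```

View pics/side5.png

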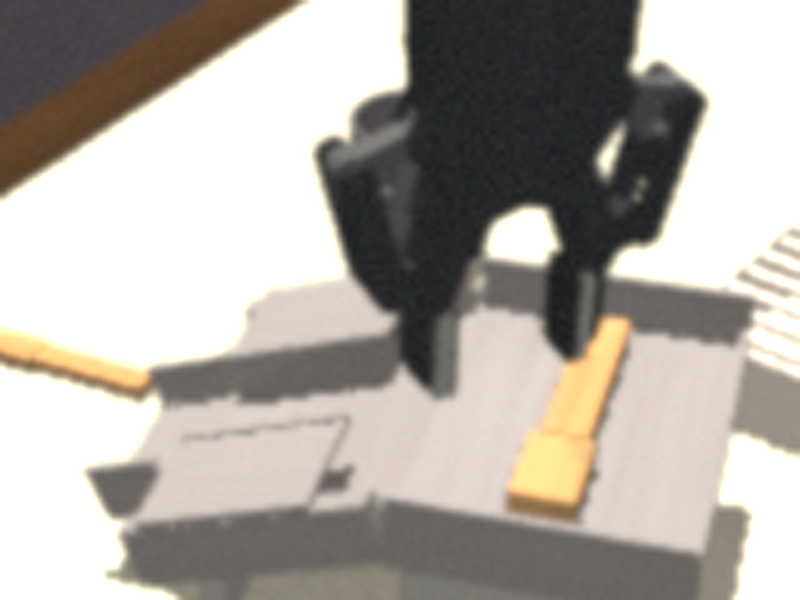

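View pics/top5.png

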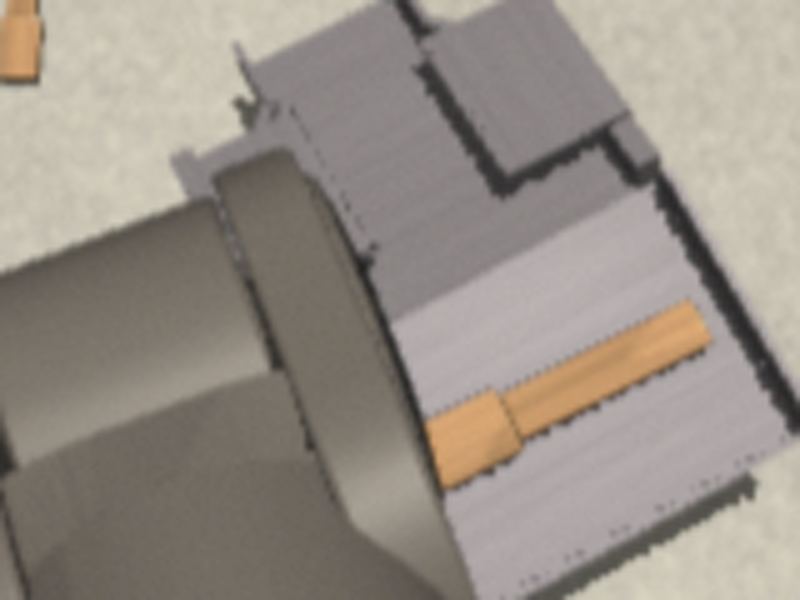

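```bash
python3 - <<'E'
from h import *
from scipy.optimize import least_squares
S,T=saved();p=np.load("chute.npy")
t=lambda u,v:(u/5+250-.4,v/5+165-.4)
s=lambda u,v:(u/5+255-.4,v/5+100-.4)
L=[(T,t(688,300),[.011,-.07]),(T,t(712,340),[-.011,-.07]),(T,t(495,390),[.015,.025]),(T,t(523,440),[-.015,.025]),
(S,s(507,490),[.015,.07]),(S,s(580,500),[-.015,.07]),(S,s(632,320),[-.011,-.07]),(S,s(600,318),[.011,-.07]),(S,s(543,428),[.015,.025]),(S,s(592,432),[-.015,.025])]
f=lambda q:np.concatenate([proj(c,toW(q[:3],[*P,q[3]]))[0]-u for c,u,P in L])
q=least_squares(f,[.49,-.07,p[2],.105]).x;print("paddle x y yaw ztop",q,f(q).reshape(-1,2).round(1).tolist())
np.save("pad.npy",q)
d=q[:2]-p[:2];c,sn=np.cos(p[2]),np.sin(p[2]);print("chute frame",c*d[0]+sn*d[1],-sn*d[0]+c*d[1])
g=toW(q[:3],[0,.004,0])[0][:2]
for z in(.16,.115,.104):go([*g,z],q[2],0,False)
E
```

```text
paddle x y yaw ztop [ 0.49077683 -0.08293017  0.26813435  0.10598832] [[0.8, -0.2], [0.8, 0.8], [-0.3, -0.6], [0.5, 1.9], [-0.0, -0.3], [-0.5, 0.5], [0.6, -0.1], [-2.3, -1.3], [-2.1, -0.3], [1.7, 1.4]]
chute frame -0.06316228822818988 -0.00916734801315959
t 8.8 tgtW [ 0.4897 -0.0791  0.16  ] d_cm [  2.47 -12.24  -7.05] rot [-4.000e-02  7.000e-02 -4.329e+01] F [ 0.6 -0.8  0.3] w 0.547
t 8.8 tgtW [ 0.4897 -0.0791  0.115 ] d_cm [  2.47 -12.24 -11.55] rot [-4.000e-02  7.000e-02 -4.329e+01] F [ 0.6 -0.8  0.3] w 0.547
t 8.8 tgtW [ 0.4897 -0.0791  0.104 ] d_cm [  2.47 -12.24 -12.65] rot [-4.000e-02  7.000e-02 -4.329e+01] F [ 0.6 -0.8  0.3] w 0.547
```

Emit:
move_arm(steps=[0.15, 0.4, -2.0, -1, 0, 0, -7.2, 0.15, 0.4, -2.0, -1, 0, 0, -7.2, 0.15, 0.4, -2.0, -1, 0, 0, -7.2, 0.15, 0.4, -2.0, -1, 0, 0, -7.2, 0.15, 0.4, -2.1, -1, 0, 0, -7.2, 0.15, 0.45, -2.1, -1, 0, 0, -7.2, 0.15, 0, 0, -1, 0, 0, 0, 0.15, 0, 0, 0, 0, 0, 0])

```text
t: 9.6
eef_pos: [0.4881, -0.0808, 0.1591]
tool_rot: [-0.0, 0.607, 0.795, -0.0]
contact_force: [-0.6, 0.6, 0.3]
gripper_width: 0.572
```

```bash
python3 - <<'E'
from h import *
q=np.load("pad.npy")
g=toW(q[:3],[0,.004,0])[0][:2]
go([*g,.119],q[2],0,False)
n="side";c=cam(n)
x0,y0,w,h=(285,100,160,120)
cv2.imwrite(f"pics/{n}6.png",np.clip(cv2.resize(c["pixels"][y0:y0+h,x0:x0+w,::-1],None,fx=5,fy=5,interpolation=cv2.INTER_CUBIC)*1.5,0,255).astype(np.uint8))
E
```

```text
t 9.6 tgtW [ 0.4897 -0.0791  0.119 ] d_cm [ 0.16  0.18 -4.01] rot [ 0.02 -0.06  0.13] F [-0.6  0.6  0.3] w 0.572
```

View pics/side6.png

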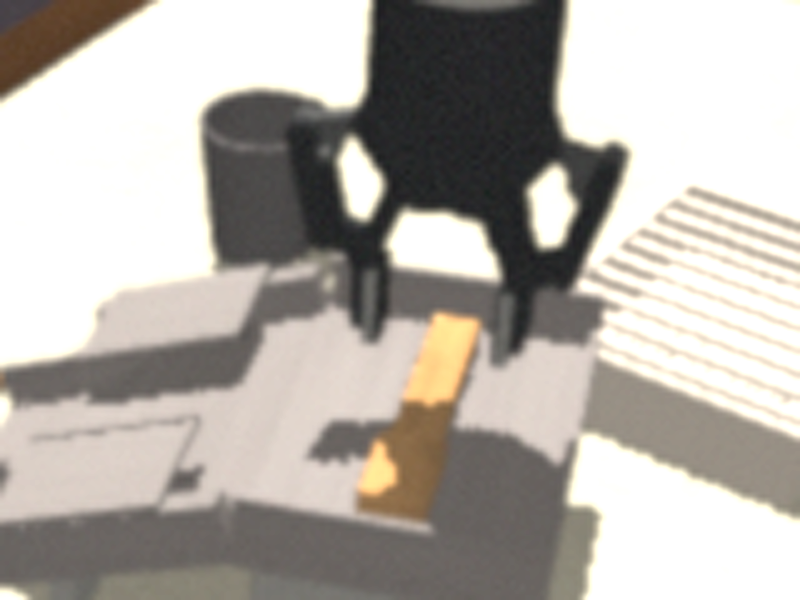

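Emit:
move_arm(steps=[0.15, 0.15, 0.2, -1.5, 0, 0, 0, 0.15, 0, 0, -1.5, 0, 0, 0, 0.15, 0, 0, -1, 0, 0, 0, 0.15, 0, 0, 0, 0, 0, 0])

```text
t: 10.05
eef_pos: [0.4899, -0.0772, 0.1195]
tool_rot: [-0.0, 0.607, 0.795, 0.0]
contact_force: [-0.0, -0.4, -0.0]
gripper_width: 0.57
```

Emit:
move_arm(newtons=40, steps=[-1, 0, 0, 0, 0, 0, 0, -1, 0, 0, 0, 0, 0, 0, -1, 0, 0, 0, 0, 0, 0, -1, 0, 0, 0, 0, 0, 0, -1, 0, 0, 0, 0, 0, 0, -1, 0, 0, 0, 0, 0, 0])

```text
t: 10.65
eef_pos: [0.4913, -0.0778, 0.1212]
tool_rot: [0.001, 0.607, 0.795, 0.001]
contact_force: [-1.1, 0.0, 6.4]
gripper_width: 0.24
```

Emit:
move_arm(steps=[-1, 0, 0, 1.5, 0, 0, 0, -1, 0, 0, 2, 0, 0, 0, -1, 0, 0, 2, 0, 0, 0, -1, 0, 0, 2, 0, 0, 0, -1, 0, 0, 2, 0, 0, 0, -1, 0, 0, 2, 0, 0, 0, -1, 0, 0, 0, 0, 0, 0])

```text
t: 11.35
eef_pos: [0.492, -0.0781, 0.2377]
tool_rot: [0.003, 0.607, 0.794, 0.002]
contact_force: [0.8, 0.2, -0.4]
gripper_width: 0.242
```

```bash
python3 - <<'E'
from h import *
from scipy.optimize import least_squares
o=status.get_obs();print(o["eef_pos"],o["gripper_width"])
S=cam("side");c=S
x0,y0,w,h=(285,60,160,120)
cv2.imwrite(f"pics/side7.png",np.clip(cv2.resize(c["pixels"][y0:y0+h,x0:x0+w,::-1],None,fx=5,fy=5,interpolation=cv2.INTER_CUBIC)*1.5,0,255).astype(np.uint8))
T=cam("top")
# dish rim fit from silhouettes
for n,c in(("side",S),("top",T)):
    r=models.silhouettes(n,"dish")
    if not r:print(n,"none");continue
    m=r[0]["region"].astype(np.uint8);ct=max(cv2.findContours(m,0,1)[0],key=cv2.contourArea)
    (u,v),ax,an=cv2.fitEllipse(ct);print(n,r[0]["score"],(u,v),ax,"@rim",atz(c,[v,u],.026), "box",r[0]["box"])
    if n=="top":
        pts=np.array([atz(c,[b,a],.026)[:2] for a,b in cv2.convexHull(ct)[:,0]])
        f=lambda q:np.hypot(*(pts-q[:2]).T)-q[2]
        q=least_squares(f,[.45,.33,.1],loss="soft_l1",f_scale=.003).x;print("circle",q,np.abs(f(q)).max())
        np.save("dish.npy",q)
E
```

```text
[ 0.49199559 -0.07807597  0.23768824] 0.24218839612613666
side 0.79 (267.5315246582031, 353.195068359375) (105.81341552734375, 137.687255859375) @rim [0.45309462 0.32822715 0.026     ] box [267.8, 348.9, 129.7, 102.3]
top 0.9 (187.55419921875, 296.77459716796875) (89.37016296386719, 97.05319213867188) @rim [0.45198228 0.32782192 0.026     ] box [189.4, 296.7, 96.4, 98.2]
circle [0.45478027 0.3273602  0.10672178] 0.0025916418635751615
```

View pics/side7.png

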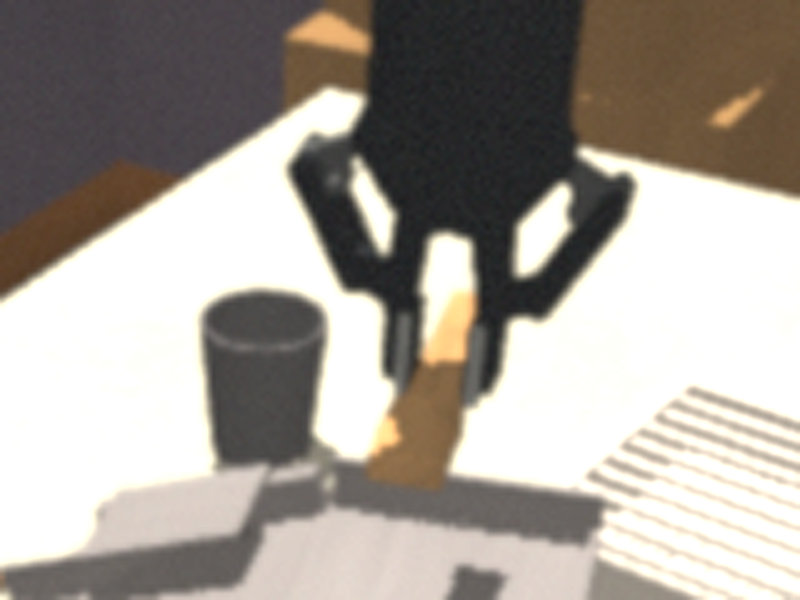

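The paddle hangs level between the fingers at about (430,400). I carry it to the dish, whose centre is about (0.4545, 0.3275).

Emit:
move_arm(steps=[-1, -0.2, 2, 0, 0, 0, 0, -1, -0.3, 3.5, 0, 0, 0, 0, -1, -0.4, 4, 0, 0, 0, 0, -1, -0.4, 4, 0, 0, 0, 0, -1, -0.4, 4, 0, 0, 0, 0, -1, -0.4, 4, 0, 0, 0, 0, -1, -0.4, 4, 0, 0, 0, 0, -1, -0.4, 4, 0, 0, 0, 0])

```text
t: 12.35
eef_pos: [0.4606, 0.2184, 0.2342]
tool_rot: [0.0, 0.607, 0.794, -0.0]
contact_force: [1.5, -0.5, -0.5]
gripper_width: 0.251
```

Emit:
move_arm(steps=[-1, -0.4, 4, 0, 0, 0, 0, -1, -0.3, 4, 0, 0, 0, 0, -1, -0.1, 2.6, 0, 0, 0, 0, -1, 0, 0, -2, 0, 0, 0, -1, 0, 0, -4, 0, 0, 0, -1, 0, 0, -4, 0, 0, 0, -1, 0, 0, -3, 0, 0, 0, -1, 0, 0, 0, 0, 0, 0])

```text
t: 13.15
eef_pos: [0.4504, 0.3207, 0.1004]
tool_rot: [-0.0, 0.607, 0.795, -0.004]
contact_force: [0.1, -0.4, -1.3]
gripper_width: 0.245
```

```bash
python3 - <<'E'
from h import *
q=np.load("pad.npy")
go([.4545,.3315,.042],q[2],0,False)
for n in("side","top"):
    c=cam(n)
    x0,y0,w,h=(190,250,200,150) if n=="side" else (110,200,200,150)
    cv2.imwrite(f"pics/{n}8.png",np.clip(cv2.resize(c["pixels"][y0:y0+h,x0:x0+w,::-1],None,fx=4,fy=4,interpolation=cv2.INTER_CUBIC)*1.5,0,255).astype(np.uint8))
E
```

```text
t 13.15 tgtW [0.4545 0.3315 0.042 ] d_cm [ 0.41  1.08 -5.84] rot [ 0.38 -0.31  0.14] F [ 0.1 -0.4 -1.3] w 0.245
```

View pics/side8.png

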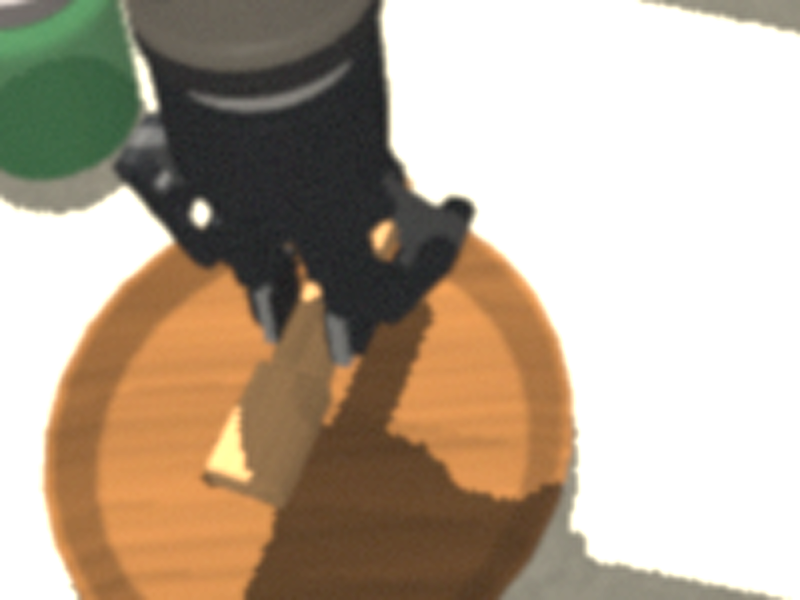

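View pics/top8.png

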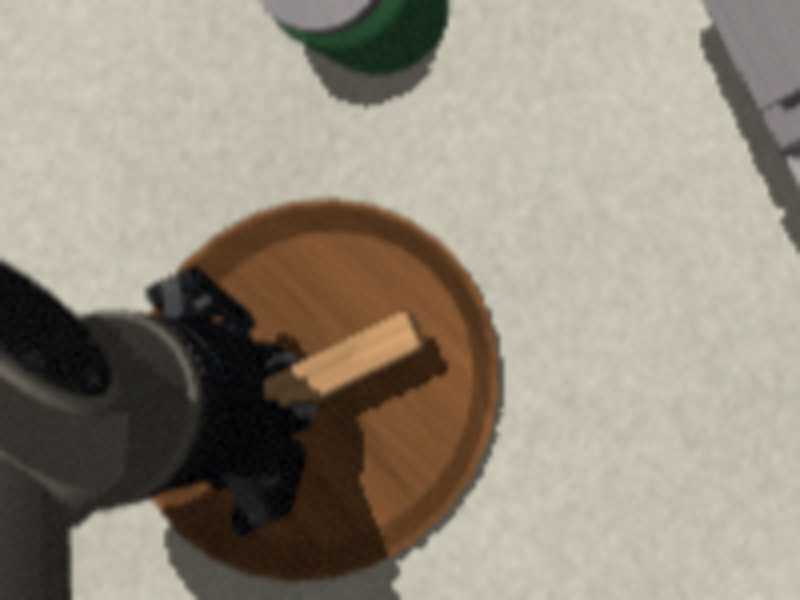

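The paddle is over the dish, with the blade end at side (240,480) and the handle end at top (415,330), both well inside the rim. Next I lower it.

Emit:
move_arm(steps=[-1, 0.4, 1, -1, 0, 0, 0, -1, 0, 0, -2, 0, 0, 0, -1, 0, 0, -1.5, 0, 0, 0, -1, 0, 0, -0.6, 0, 0, 0, -1, 0, 0, -0.3, 0, 0, 0, -1, 0, 0, 0, 0, 0, 0])

```text
t: 13.85
eef_pos: [0.4577, 0.3332, 0.0514]
tool_rot: [0.001, 0.607, 0.794, 0.001]
contact_force: [0.1, -1.0, -1.2]
gripper_width: 0.24
```

Emit:
move_arm(steps=[-1, 0, 0, -0.5, 0, 0, 0, -1, 0, 0, -0.3, 0, 0, 0, -1, 0, 0, -0.2, 0, 0, 0, -1, 0, 0, 0, 0, 0, 0])

```text
t: 14.25
eef_pos: [0.4575, 0.3331, 0.0411]
tool_rot: [0.001, 0.607, 0.794, 0.001]
contact_force: [0.1, -0.3, -1.2]
gripper_width: 0.242
```

Emit:
move_arm(steps=[-1, 0, 0, -0.2, 0, 0, 0, -1, 0, 0, 0, 0, 0, 0])

```text
t: 14.45
eef_pos: [0.4575, 0.3332, 0.0392]
tool_rot: [0.001, 0.607, 0.794, 0.001]
contact_force: [-0.2, -0.7, -1.1]
gripper_width: 0.246
```

Emit:
move_arm(steps=[-1, 0, 0, -0.15, 0, 0, 0, -1, 0, 0, 0, 0, 0, 0])

```text
t: 14.65
eef_pos: [0.4577, 0.3333, 0.0382]
tool_rot: [0.001, 0.607, 0.794, 0.001]
contact_force: [-0.8, -0.8, 3.7]
gripper_width: 0.244
```

```bash
python3 - <<'E'
from h import *
for n in("side","top"):
    c=cam(n)
    x0,y0,w,h=(190,250,200,150) if n=="side" else (110,200,200,150)
    cv2.imwrite(f"pics/{n}9.png",np.clip(cv2.resize(c["pixels"][y0:y0+h,x0:x0+w,::-1],None,fx=4,fy=4,interpolation=cv2.INTER_CUBIC)*1.5,0,255).astype(np.uint8))
E
```

```text
(no output)
```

View pics/side9.png

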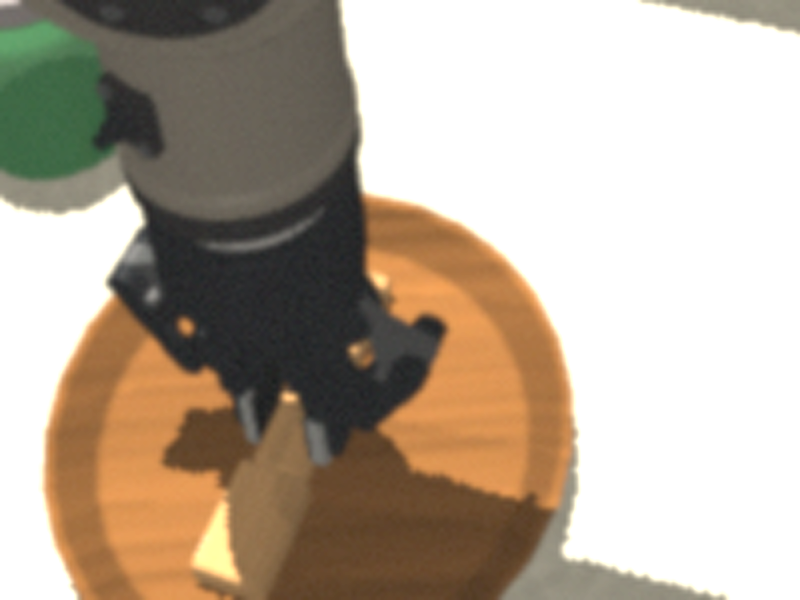

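The force changed from −1.1 to +3.7 N at the predicted height, so the paddle rests on the dish floor. I release it gently.

Emit:
move_arm(steps=[-0.35, 0, 0, 0, 0, 0, 0, -0.2, 0, 0, 0, 0, 0, 0, 0, 0, 0, 0, 0, 0, 0, 0, 0, 0, 0, 0, 0, 0, 0, 0, 0, 0, 0, 0, 0])

```text
t: 15.25
eef_pos: [0.4575, 0.3332, 0.0377]
tool_rot: [0.001, 0.607, 0.794, 0.001]
contact_force: [-0.5, -0.1, 1.1]
gripper_width: 0.502
```

Emit:
move_arm(steps=[0, 0, 0, 1, 0, 0, 0, 0, 0, 0, 2, 0, 0, 0, 0, 0, 0, 4, 0, 0, 0, 0, 0, 0, 4, 0, 0, 0, 0, 0, 0, 4, 0, 0, 0, 0, 0, 0, 4, 0, 0, 0, 0, -2, 4, 0, 0, 0, 0, 0, -2, 4, 0, 0, 0, 0])

```text
t: 16.05
eef_pos: [0.4188, 0.4134, 0.2308]
tool_rot: [0.001, 0.609, 0.793, 0.003]
contact_force: [-0.7, 0.6, -0.7]
gripper_width: 0.498
```

Emit:
move_arm(steps=[0, -2, 4, 0, 0, 0, 0, 0, -2, 4, 0, 0, 0, 0, 0, -2, 4, 0, 0, 0, 0, 0, -2, 4, 0, 0, 0, 0, 0, -2, 4, 0, 0, 0, 0, 0, -2, 4, 0, 0, 0, 0, 0, 0, 0, 0, 0, 0, 0, 0, 0, 0, 0, 0, 0, 0])

```text
t: 16.85
eef_pos: [0.2963, 0.6538, 0.2278]
tool_rot: [0.001, 0.606, 0.795, 0.001]
contact_force: [0.7, -0.5, -0.0]
gripper_width: 0.498
```

```bash
python3 - <<'E'
from h import *
print(status.get_obs()["t"],status.get_obs()["contact_force"])
cs={}
for n in("side","top"):
    c=cs[n]=cam(n)
    for k in("paddle","dish","jar","cup","drip_tray"):print(n,k,[(round(d["score"],2),np.round(d["position"]).tolist()) for d in models.place_of(n,k)])
    x0,y0,w,h=(190,250,200,150) if n=="side" else (110,200,200,150)
    cv2.imwrite(f"pics/{n}10.png",np.clip(cv2.resize(c["pixels"][y0:y0+h,x0:x0+w,::-1],None,fx=4,fy=4,interpolation=cv2.INTER_CUBIC)*1.5,0,255).astype(np.uint8))
E
```

```text
16.85 [ 0.67853292 -0.50990495 -0.0063651 ]
side paddle [(0.78, [352.0, 267.0]), (0.72, [169.0, 265.0])]
side dish [(0.77, [358.0, 268.0])]
side jar [(0.61, [278.0, 205.0])]
side cup [(0.7, [147.0, 336.0])]
side drip_tray [(0.86, [172.0, 430.0])]
top paddle [(0.84, [294.0, 188.0]), (0.79, [165.0, 253.0]), (0.5, [130.0, 333.0])]
top dish [(0.76, [295.0, 192.0])]
top jar [(0.68, [203.0, 204.0])]
top cup [(0.68, [148.0, 426.0]), (0.31, [199.0, 335.0])]
top drip_tray [(0.88, [255.0, 464.0]), (0.22, [294.0, 190.0])]
```

View pics/side10.png

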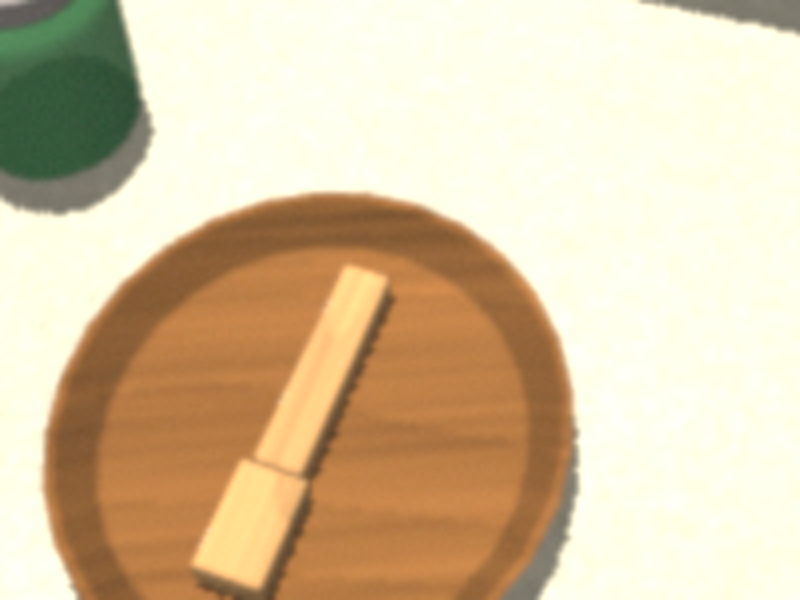

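View pics/top10.png

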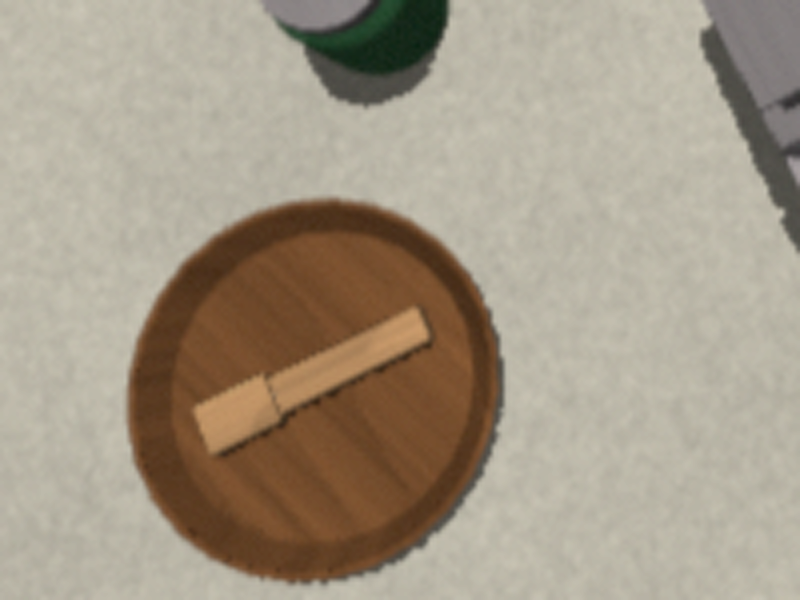

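The paddle lies flat in the middle of the dish, from top (205,430) to (420,325), and the other things have not moved. I hand the job in.

```bash
python3 -c "
from station import order;print(order.hand_in())"
```

```text
the job is handed in; nothing more can be done
None
```

The paddle is out of the chute and lying flat near the centre of the dish, and the job was handed in just after 16.9 s of the 62 s allowed. The hand-in reported no verdict.

- **Push:** I pushed the paddle up the slope with two slightly opened fingers reaching through the slot. The force was about 7 N at most in the readings I took. It came up square and stayed flat on the level floor, about 63 mm uphill of the brow.
- **Lift and placing:** I pinched it across the handle, lifted it and carried it to the dish. It touched the dish floor at the expected height, with about 4 N, and I let go there.
- **Last checks:**
  - Both views show the paddle flat, with its middle about 10 mm from the dish's centre by eye.
  - The networks found the jar, cup, tray and dish within a few pixels of where they started, which is within their normal scatter.
  - The arm was clear of everything, and the force reading was under 1 N.
- **Disagreements:**
  - The opening read about 20.5 mm on the 22 mm handle.
  - The fingertips pressed on the level floor with about 6 N while closing. Neither had any visible effect.
  - One row in the slot had a stray command to shut the gripper; the opening was back to its set value by the end of that call.

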